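# Load the eluent bottle lane under the bench riser

### The job

Put the three foil-wrapped bottles with blue caps away upright, in single file between the guide rails under the clear riser: stand each in the mouth of the lane and push it in until it is under the riser before you bring the next, which drives the others ahead of it. Push the last one gently until the row is tight and presses the sprung orange plate at the far end in by a few millimetres, no more, and leave the row holding it so. Do not knock a bottle over, and leave the white-capped bottle and everything else on the bench and riser where they are.

Things in the scene. Friction and masses are not known exactly. Their poses are not given: they have to be found in the camera images.
- bottle1: 100 ml laboratory bottle in foil, yellow tape band, blue screw cap; one of three alike, order free. Origin: centre of its underside, z up. Body 56 mm in diameter up to 64 mm, shoulder above, cap 46 mm in diameter from 79 to 105 mm (top). 0.16 to 0.32 kg, centre of mass about 45 mm up; slides on the bench at about 1 to 4 N. May be taken by cap or body.
- bottle2: the second foil-wrapped bottle with a blue cap, same as bottle1
- bottle3: the third foil-wrapped bottle with a blue cap, same as bottle1
- lane: bottle lane and riser, fixed. Origin on the bench, on the lane's centre line, below the riser's front edge; +x runs into the lane (away from the robot, turned by its yaw), z up. Bottles slide on the bench. Each side has two steel guide rails 8 mm thick, centred 22 and 48 mm up; 66 mm clear between the sides, x = -40 to 215 mm. Stanchions outside, 56 mm tall, reach 51 mm off the centre line.
- lane_mouth (a point): the lane's mouth, on the bench on its centre line, 80 mm before the riser's front edge (lane x = -80 mm): here the guide rails begin, flared to 106 mm clear, narrowing to 66 mm clear at lane x = -40 mm. Axes as lane.
- lane_edge (a point): middle of the front lower edge of the riser's clear shelf (blue trim), 140 mm above the bench. The shelf is 8 mm thick, 240 mm deep (lane x = 0 to 240), 216 mm wide, on legs at 98 mm either side of the centre line. It keeps an upright gripper from following a bottle in: the near side of the last bottle ends from 5 mm before to 28 mm behind this edge, so the tool must lean in.
- plate (a joint): how far the sprung orange plate that closes the lane's far end is pressed in, m: 0 relaxed, growing away from the robot, full travel 0.016. Plate 56 mm wide, 8 to 52 mm up, square across the lane; its place varies and is not given: relaxed face 162 to 186 mm behind the riser's front edge. Spring 1 N per mm plus 2 N guide friction: with the bottles' friction it stays in a few mm when let go.
- spare: clear glass bottle with a white cap and paper band, same size as the others; not part of the job. Origin at the centre of its underside.
- beaker: bystander: glass beaker, 68 mm across, 90 mm tall; origin at the centre of its underside
- vialbox: bystander: closed cardboard box, 125 x 85 x 45 mm; origin at the centre of its underside
- wrench: bystander: steel wrench 140 mm long, lying along its x
- marker: bystander: black marker pen 120 mm long, 14 mm thick, lying along its x
- tape: bystander: roll of yellow tape, 90 mm across, 19 mm tall, lying flat
- jar: bystander: jar with red cap, 60 mm across, 70 mm tall; origin at the centre of its underside
- filterbox: bystander: white and green box 70 x 100 x 35 mm standing on the riser's shelf towards its back

How it is judged:
On the way, in this order (a step that is already met when the one before it is completed fails the run):
1. a first bottle stands under the riser between the rails (centre at least 20 mm behind its front edge), the other two still clear of the mouth ((((x of bottle1 in the frame of lane above 0.02 m and (angle between bottle1's own z axis and vertical below 0.08 rad and height (world z) of bottle1 below 0.006 m and y of bottle1 in the frame of lane between -0.01 and 0.01 m)) and horizontal distance between each of bottle2, bottle3 and lane_mouth above 0.075 m) or ((x of bottle2 in the frame of lane above 0.02 m and (angle between bottle2's own z axis and vertical below 0.08 rad and height (world z) of bottle2 below 0.006 m and y of bottle2 in the frame of lane between -0.01 and 0.01 m)) and horizontal distance between each of bottle1, bottle3 and lane_mouth above 0.075 m) or ((x of bottle3 in the frame of lane above 0.02 m and (angle between bottle3's own z axis and vertical below 0.08 rad and height (world z) of bottle3 below 0.006 m and y of bottle3 in the frame of lane between -0.01 and 0.01 m)) and horizontal distance between each of bottle1, bottle2 and lane_mouth above 0.075 m))), for 0.2 s.
2. a second bottle likewise, the third still clear of the mouth (((horizontal distance between bottle1 and lane_mouth above 0.075 m and (x of bottle2 in the frame of lane above 0.02 m and (angle between bottle2's own z axis and vertical below 0.08 rad and height (world z) of bottle2 below 0.006 m and y of bottle2 in the frame of lane between -0.01 and 0.01 m)) and (x of bottle3 in the frame of lane above 0.02 m and (angle between bottle3's own z axis and vertical below 0.08 rad and height (world z) of bottle3 below 0.006 m and y of bottle3 in the frame of lane between -0.01 and 0.01 m))) or (horizontal distance between bottle2 and lane_mouth above 0.075 m and (x of bottle1 in the frame of lane above 0.02 m and (angle between bottle1's own z axis and vertical below 0.08 rad and height (world z) of bottle1 below 0.006 m and y of bottle1 in the frame of lane between -0.01 and 0.01 m)) and (x of bottle3 in the frame of lane above 0.02 m and (angle between bottle3's own z axis and vertical below 0.08 rad and height (world z) of bottle3 below 0.006 m and y of bottle3 in the frame of lane between -0.01 and 0.01 m))) or (horizontal distance between bottle3 and lane_mouth above 0.075 m and (x of bottle1 in the frame of lane above 0.02 m and (angle between bottle1's own z axis and vertical below 0.08 rad and height (world z) of bottle1 below 0.006 m and y of bottle1 in the frame of lane between -0.01 and 0.01 m)) and (x of bottle2 in the frame of lane above 0.02 m and (angle between bottle2's own z axis and vertical below 0.08 rad and height (world z) of bottle2 below 0.006 m and y of bottle2 in the frame of lane between -0.01 and 0.01 m))))), for 0.2 s.
3. the third stands in the lane too, the row tight and pressing the plate in (horizontal distance between bottle1 and bottle2 below 0.118 m and horizontal distance between each of bottle1, bottle2 and bottle3 below 0.118 m and angle between each of bottle1, bottle2, bottle3's own z axis and vertical below 0.08 rad and height (world z) of each of bottle1, bottle2, bottle3 below 0.006 m and y of bottle1 in the frame of lane between -0.01 and 0.01 m and y of bottle2 in the frame of lane between -0.01 and 0.01 m and y of bottle3 in the frame of lane between -0.01 and 0.01 m and value of joint plate above 0.001 m), for 0.2 s.
At the end, for the whole second after the job is handed in: All three bottles stand upright (5 degrees) between the rails in one tight row (any two within 118 mm, centre to centre), which holds the orange plate pressed in by 1 to 11 mm, all at rest (all of step 3 and value of joint plate below 0.011 m and linear speed of each of bottle1, bottle2, bottle3 below 0.01 m/s); the robot touches nothing.
It fails at once if the orange plate is driven in further than 11 mm (value of joint plate above 0.011 m).
It fails at once if a bottle is tipped more than 30 degrees (angle between any of bottle1, bottle2, bottle3, spare's own z axis and vertical above 0.52 rad).
It fails at once if a bystander is moved more than 30 mm (the marker, which can roll, 40 mm) (distance of any of spare, beaker, vialbox, wrench, tape, jar, filterbox from where it was at the start of the episode above 0.03 m or distance of marker from where it was at the start of the episode above 0.04 m).
It also fails if it takes over 72 s, if anything falls off the work surface, if the arm or the gripper's body presses on something with over 40 N, if the wrist force passes 120 N, or if a joint passes its speed limit or range.

### The arm

A 6-joint arm with a two-finger parallel gripper is mounted at the origin on the work surface. World frame = base frame: x ahead of the robot, y to its left, z up, the work surface at z = 0. Lengths are in m, angles in rad, forces in N, time in s.
With the tool pointing down it reaches from about 0.35 to 1 m from the base axis. Payload 7.1 kg.
Tool frame: the origin (TCP) lies at the very end of the fingers, on their centre line; the grasp point (between the pads) lies 19 mm behind it (manip.pinch_z is the distance from the TCP to the grasp point, in m); z points along the fingers, y is the line along which they close (so a half turn about z gives the same grasp; the last joint's range is limited). The gripper opens to 85 mm and grips with 20 to 120 N. Pads are 22 mm wide; open, the fingers measure 114 mm over their backs; the gripper's body (76 mm by 85 mm) begins 54 mm behind the grasp point. The pads swing forward as they close: fully open they stand 13 mm farther back than shut.
Start: joints at [1.118, 0.423, 1.63, -0, 1.089, -0.019], TCP at [0.263, 0.567, 0.231] pointing down, gripper open.
Joint ranges: [-3, 3], [-0.9, 2.11], [0.09, 2.58], [-1.31, 4.45], [0.11, 2.69], [-2.54, 2.54]. Speed limits (rad/s): [2.39, 2.39, 3.01, 3.14, 3.14, 3.14].

### API

Orientations are given as a rotation vector (axis times angle).
In Python, from rig import manip gives the robot as it stands. Calls block until the motion is done:
- manip.move_to(position, orientation): joint-space move of the TCP to a pose.
- manip.servo_line(position, orientation=None, rate=0.15): straight line of the TCP; orientation=None keeps the orientation; rate is the mean speed in m/s.
- manip.set_joints(angles): joint-space move.
- manip.command_gripper(opening, f_grip=None): finger opening in m; f_grip is the grip in N (None keeps the last); returns when the fingers have stopped.
- manip.hold(seconds).
- manip.solve_ik(position, orientation): joint angles nearest the present ones, or None.
- manip.camera(name): name is "side" or "top"; returns a dict with "image" (480x640x3 uint8, red, green, blue), "fx", "fy", "cx", "cy" (pixels), "cam_to_world" (4x4, takes a point from camera to world coordinates). Camera axes: x right, y down, z forward; pixel columns grow to the right and rows downward; lengths in m; the calibration is good to about 2 mm. A picture is of the moment at which its call begins. There is no depth.
A pose or a line that the arm cannot do raises manip.IKError and nothing moves.
- manip.sign_off(): hands the job in; it is judged then, once.
Trained networks look in the newest picture that a camera, given by its name, has taken for a name from the list of things; names that differ only in an ending like _2 or _b are one class to them, and where a whole thing is asked for, a point or a joint stands for the part that bears it (a point fixed in the world has none). Each returns a list of dicts, best first, with "p" (0 to 1); they miss things now and then, are a little off and sometimes report something else, mostly with a low value. They report only what shows in the picture. A call takes as long as a camera call.
- manip.search_frame(camera, thing): "rect" ([left, top, right, bottom] in pixels, round what is visible of it).
- manip.regions_of(camera, thing): "pixels" (480x640 bool, what is visible of it) and "rect" ([left, top, right, bottom] in pixels, round what is visible of it).
Readings, each from a call of its own:
- manip.read_time(): time.
- manip.read_joint_positions(): joint angles.
- manip.read_joint_vel(): joint speeds.
- manip.read_tau(): joint torques, N m.
- manip.read_position(): TCP position.
- manip.read_ee_rot(): TCP orientation.
- manip.read_contact_force(): force on the tool from outside, world axes, zero at the start.
- manip.read_torque(): the same for the moment, N m.
- manip.read_width(): finger opening in m.
- manip.read_grip_force(): force on a finger pad.
Only numpy, scipy, OpenCV 4.12 (cv2) and the standard library are available. Lean on these libraries where they do the work, as an engineer would, in place of code of your own. Each camera call takes 0.05 s, during which the arm holds its last target. There are 200 camera calls.

## Working session

There is one attempt and no reset: what is moved stays moved. The work goes in short steps, each a Python script; the robot and the scene stay as the last script left them, time stands still between calls to the robot, and variables do not carry over. Pictures are saved under pics/ and viewed, at most 12 in all, crops included, and the job is handed in when it is done.

```bash
ls; mkdir -p pics; python3 - <<'E'
from rig import manip
import cv2,numpy as np
for c in ("top","side"):
    r=manip.camera(c); cv2.imwrite(f"pics/{c}0.png",r["image"][:,:,::-1])
    print(c,r["fx"],r["cx"],r["cy"],np.round(r["cam_to_world"],3).tolist())
    for t in ("bottle1","spare","lane","lane_edge","plate","beaker","jar","vialbox"):
        print(t,[(round(d["p"],2),[int(v) for v in d["rect"]]) for d in manip.search_frame(c,t)])
print(manip.read_time(),manip.read_ee_rot(),manip.pinch_z)
E
```

```text
pics
rig.py
top 441.1383688381593 324.3150020485555 237.21964165269378 [[-0.0, -0.983, 0.185, 0.348], [-1.0, 0.003, 0.014, 0.0], [-0.014, -0.185, -0.983, 1.225], [0.0, 0.0, 0.0, 1.0]]
bottle1 [(0.95, [402, 275, 425, 295]), (0.81, [448, 225, 476, 248]), (0.67, [236, 259, 262, 282])]
spare [(0.71, [186, 227, 216, 249])]
lane [(0.83, [255, 148, 346, 288])]
lane_edge [(0.81, [255, 141, 350, 290])]
plate []
beaker [(0.7, [215, 169, 242, 199])]
jar [(0.63, [494, 212, 522, 239])]
vialbox [(0.85, [410, 157, 461, 214])]
side 622.5143567905122 325.95778203435657 241.01868792629904 [[0.893, -0.238, 0.382, 0.032], [-0.45, -0.456, 0.768, -1.079], [-0.009, -0.857, -0.514, 0.846], [0.0, 0.0, 0.0, 1.0]]
bottle1 [(0.96, [302, 310, 333, 370]), (0.63, [396, 329, 427, 388]), (0.6, [243, 211, 267, 259])]
spare [(0.8, [263, 186, 278, 229])]
lane [(0.83, [260, 188, 413, 299])]
lane_edge [(0.91, [260, 186, 416, 298]), (0.69, [347, 179, 393, 212]), (0.41, [244, 212, 268, 257])]
plate [(0.69, [360, 235, 373, 254]), (0.67, [172, 210, 201, 236])]
beaker [(0.45, [319, 187, 335, 193])]
jar [(0.92, [450, 384, 488, 431])]
vialbox [(0.82, [427, 301, 482, 360])]
0.9 [-6.76082109e-01 -3.06797831e+00 -3.01085325e-05] 0.0187
```

View pics/top0.png

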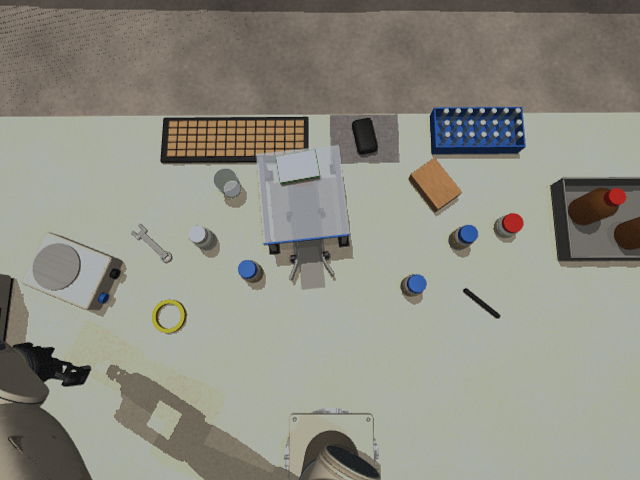

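View pics/side0.png

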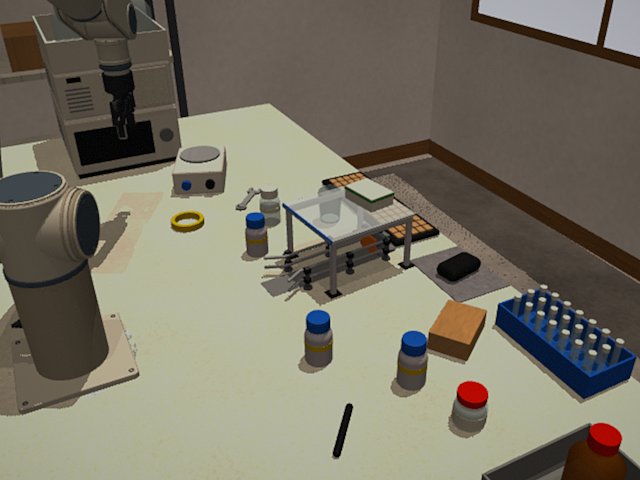

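The top view shows three blue caps at about (416,285), (467,236) and (248,270). They pair with the side view at (318,322), (413,345) and (256,220). The riser's blue trim runs (264,246)–(349,235) in the top view and (285,207)–(331,241) in the side view. The orange plate shows at about (368,241) in the side view.

```bash
cat > h.py <<'E'
import numpy as np,cv2
from scipy.optimize import least_squares
from rig import manip
def proj(r,P):
    P=np.atleast_2d(P);T=np.linalg.inv(r["cam_to_world"]);q=P@T[:3,:3].T+T[:3,3]
    return np.c_[r["fx"]*q[:,0]/q[:,2]+r["cx"],r["fy"]*q[:,1]/q[:,2]+r["cy"]]
def bluemask(r):
    h=cv2.cvtColor(r["image"],cv2.COLOR_RGB2HSV)
    return cv2.inRange(h,(103,140,50),(125,255,255))
def ray(r,u,v,z):
    M=r["cam_to_world"];d=M[:3,:3]@[(u-r["cx"])/r["fx"],(v-r["cy"])/r["fy"],1]
    return M[:3,3]+d*(z-M[2,3])/d[2]
a=np.linspace(0,2*np.pi,60)
ring=lambda rad,z:np.c_[rad*np.cos(a),rad*np.sin(a),0*a+z]
CAP=np.r_[ring(.023,.079),ring(.023,.105)]
def capcen(r,p):
    h=cv2.convexHull(proj(r,CAP+p).astype(np.float32));m=cv2.moments(h)
    return np.array([m["m10"],m["m01"]])/m["m00"],m["m00"]
def comps(r):
    n,l,s,c=cv2.connectedComponentsWithStats(bluemask(r));return [(s[i],c[i]) for i in range(1,n) if s[i][4]>25]
def fit(rs,cs):
    f=lambda p:np.concatenate([capcen(r,p)[0]-c for r,c in zip(rs,cs)])
    g=ray(rs[0],*cs[0],.1);s=least_squares(f,[g[0],g[1],0]);return s.x,s.fun
E
python3 - <<'E'
from h import *
R={c:manip.camera(c) for c in("top","side")}
for c in R:
    for s,m in comps(R[c]): print(c,s,np.round(m,1))
K=[((416,285),(318,322)),((467,236),(413,345)),((248,270),(256,220))]
for t,s in K:
    cs=[min(comps(R[c]),key=lambda q:np.linalg.norm(q[1]-k))[1] for c,k in(("top",t),("side",s))]
    print(*[np.round(v,4) for v in fit([R["top"],R["side"]],cs)])
A=cv2.resize(R["top"]["image"][140:300,240:360],(0,0),fx=3.3,fy=3.3,interpolation=2)
B=cv2.resize(R["side"]["image"][180:305,255:420],(0,0),fx=2.4,fy=2.4,interpolation=2)
o=np.zeros((600,800,3),np.uint8);o[:A.shape[0],:A.shape[1]]=A;o[:B.shape[0],400:400+B.shape[1]]=B
cv2.imwrite("pics/c1.png",o[:,:,::-1])
E
```

```text
top [ 430  107   95   47 2404] [474.7 133.3]
top [458 225  20  18 259] [467.6 233.5]
top [264 234  86  10 123] [307.3 238.9]
top [238 260  19  18 248] [246.8 268.8]
top [407 275  19  18 262] [416.2 283.4]
top [ 98 293  10  10  67] [102.5 297.4]
side [182 180   9  10  69] [185.9 184.9]
side [283 204  49  41 109] [308.2 223.8]
side [246 213  18  16 257] [254.8 220.4]
side [ 496  289  140  110 4611] [561.3 349.1]
side [307 310  23  24 459] [317.9 321.7]
side [580 318   8  22  82] [583.7 328.5]
side [593 327   9  23  83] [596.8 338.1]
side [401 331  26  26 528] [413.7 343.4]
[ 4.403e-01 -2.181e-01  1.000e-04] [ 0.0235 -0.0619 -0.067   0.0106]
[ 0.5693 -0.3566 -0.    ] [-0.0398  0.1418  0.0904 -0.0237]
[0.4782 0.2165 0.0006] [-0.0167  0.019   0.0337 -0.0069]
```

View pics/c1.png

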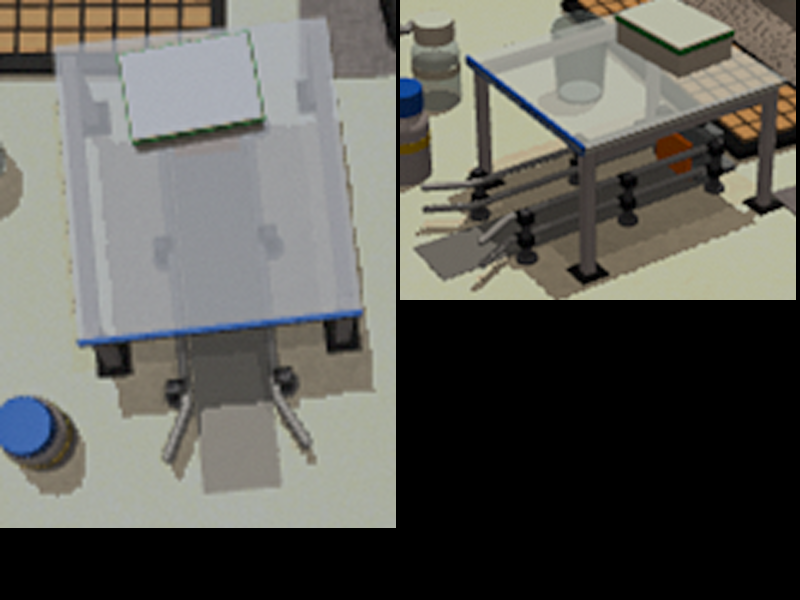

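Bottle fits are good: base heights come out within 1 mm of zero. Next I fit the lane pose from the trim ends and the rail and plate cues, then check IK.

```bash
cat >> h.py <<'E'
from scipy.spatial.transform import Rotation as Ro
def L2W(L,p):
    x,y,w=L;p=np.atleast_2d(p);c,s=np.cos(w),np.sin(w)
    return np.c_[x+c*p[:,0]-s*p[:,1],y+s*p[:,0]+c*p[:,1],p[:,2]]
def orient(L,th,flip=0):
    "tool z leaning th into lane; y lateral"
    z=np.array([np.sin(th),0,-np.cos(th)]);y=np.array([0,-1.,0])*(-1 if flip else 1)
    M=np.c_[np.cross(y,z),y,z];return (Ro.from_euler("z",L[2])*Ro.from_matrix(M)).as_rotvec()
E
python3 - <<'E'
from h import *
R={c:manip.camera(c) for c in("top","side")}
E={}
for c,k in(("top",(307,239)),("side",(308,224))):
    n,l,s,ce=cv2.connectedComponentsWithStats(bluemask(R[c]));i=np.argmin(np.linalg.norm(ce-k,axis=1))
    P=np.argwhere(l==i)[:,::-1].astype(float);m=P.mean(0);d=np.linalg.svd(P-m)[2][0];d*=np.sign(d[0]);t=(P-m)@d
    E[c]=(m+d*(t.min()-.3),m+d*(t.max()+.3));print(c,E[c])
f=lambda q:np.concatenate([(proj(R[c],L2W(q[:3],[[0,.108,q[3]],[0,-.108,q[3]]]))-np.array(E[c])).ravel() for c in R])
s=least_squares(f,[.55,.03,0,.144]);L=s.x[:3];print("lane",s.x,np.round(s.fun,2))
np.save("lane.npy",L)
j=manip.search_frame("top","jar")[0]["rect"];print("jar",ray(R["top"],(j[0]+j[2])/2,(j[1]+j[3])/2,.05))
h=cv2.cvtColor(R["side"]["image"],cv2.COLOR_RGB2HSV);o=cv2.inRange(h,(3,150,60),(14,255,255));o[:225]=0;o[262:]=0;o[:,:350]=0;o[:,385:]=0
P=np.argwhere(o)[:,::-1];print("orange",len(P),P.min(0),P.max(0),P.mean(0))
for x in(.162,.174,.186):print(x,np.round(proj(R["side"],L2W(L,[[x,y,z] for y in(.028,-.028) for z in(.008,.052)])),1).tolist())
im=cv2.resize(R["side"]["image"][180:305,255:420],(0,0),fx=4.8,fy=4.8,interpolation=2)
def dr(c,pts,im,o,k,col):
    for a,b in zip(pts[:-1],pts[1:]):
        q=((proj(R[c],L2W(L,[a,b]))+.5-o)*k).astype(int);cv2.line(im,q[0].tolist(),q[1].tolist(),col,1)
im2=cv2.resize(R["top"]["image"][140:300,240:360],(0,0),fx=3.75,fy=3.75,interpolation=2)
for I,c,o,k in((im,"side",(255,180),4.8),(im2,"top",(240,140),3.75)):
    for sg in(1,-1): 
        for z in (.026,.052): dr(c,[(-.08,.053*sg,z),(-.04,.033*sg,z),(.215,.033*sg,z)],I,o,k,(255,0,255))
    dr(c,[(.174,.028,.008),(.174,.028,.052),(.174,-.028,.052),(.174,-.028,.008)],I,o,k,(0,255,0))
cv2.imwrite("pics/d1.png",im[:,:,::-1]);cv2.imwrite("pics/d2.png",im2[:,:,::-1])
for fl in(0,1):
  for th,p in((0,(-.055,0,.074)),(0,(-.055,0,.2)),(.7,(-.13,0,.12)),(.7,(-.12,0,.03)),(.7,(.02,0,.03)),(.7,(.03,0,.03))):
    q=manip.solve_ik(L2W(L,p)[0],orient(L,th,fl));print(fl,th,p,None if q is None else np.round(q,2))
E
```

```text
top (array([263.76327443, 243.60087675]), array([349.33855075, 234.34004503]))
side (array([282.79677983, 203.77311951]), array([331.86981379, 242.3795668 ]))
lane [0.54660101 0.05969738 0.10699719 0.14743021] [-0.37 -0.1   0.44 -0.2  -0.08  0.24 -0.18 -0.09]
jar [ 0.59323467 -0.48472484  0.05      ]
orange 147 [362 236] [376 251] [369.10204082 242.57142857]
0.162 [[355.6, 248.0], [355.8, 233.2], [368.5, 257.7], [369.0, 242.7]]
0.174 [[359.4, 246.6], [359.7, 231.8], [372.4, 256.3], [372.9, 241.3]]
0.186 [[363.2, 245.3], [363.6, 230.5], [376.2, 254.9], [376.8, 239.9]]
0 0 (-0.055, 0, 0.074) [ 0.08  0.49  2.01 -0.    0.64  1.55]
0 0 (-0.055, 0, 0.2) [ 0.08  0.28  1.94 -0.    0.93  1.55]
0 0.7 (-0.13, 0, 0.12) [ 0.06  0.36  2.57  3.07  0.48 -1.55]
0 0.7 (-0.12, 0, 0.03) [ 0.06  0.73  2.54  3.1   0.83 -1.58]
0 0.7 (0.02, 0, 0.03) [ 0.08  0.68  2.26  3.1   0.5  -1.56]
0 0.7 (0.03, 0, 0.03) [ 0.08  0.68  2.24  3.1   0.48 -1.56]
1 0 (-0.055, 0, 0.074) [ 0.08  0.49  2.01 -0.    0.64 -1.59]
1 0 (-0.055, 0, 0.2) [ 0.08  0.28  1.94 -0.    0.93 -1.59]
1 0.7 (-0.13, 0, 0.12) [0.06 0.36 2.57 3.07 0.48 1.59]
1 0.7 (-0.12, 0, 0.03) [0.06 0.73 2.54 3.1  0.83 1.56]
1 0.7 (0.02, 0, 0.03) [0.08 0.68 2.26 3.1  0.5  1.58]
1 0.7 (0.03, 0, 0.03) [0.08 0.68 2.24 3.1  0.48 1.58]
```

View pics/d1.png

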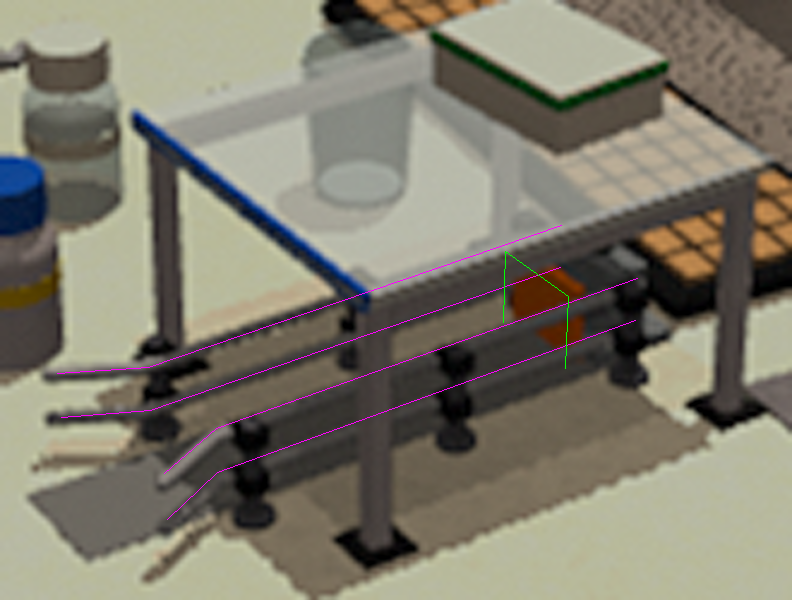

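View pics/d2.png

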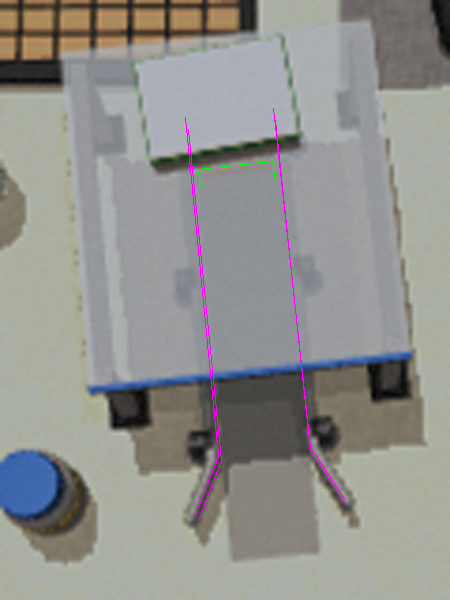

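The lane model lies on the rails in both views, and the plate face is at about lane x = 0.18. Now the first bottle: pick, place and push.

```bash
cat >> h.py <<'E'
L=np.load("lane.npy") if __import__("os").path.exists("lane.npy") else None
TH=.7;ZP=.033;OFF=.011*np.cos(TH)
V=orient(L,0,1);T=orient(L,TH,0)
W=lambda x,y,z:L2W(L,(x,y,z))[0]
def log(s): print(s,"t=%.1f"%manip.read_time(),np.round(manip.read_position(),3),"F",np.round(manip.read_contact_force(),1),"w %.3f"%manip.read_width(),flush=True)
def pick_place(b,zg=.072):
    manip.move_to([b[0],b[1],.16],V);manip.command_gripper(.07,30);log("above")
    manip.servo_line([b[0],b[1],zg],rate=.12);manip.command_gripper(.03,30);log("grip")
    manip.servo_line([b[0],b[1],.15],rate=.2)
    manip.servo_line(W(-.055,0,.15),V,rate=.25);manip.servo_line(W(-.055,0,zg+.001),rate=.12);log("placed")
    manip.command_gripper(.07);manip.servo_line(W(-.055,0,.2),rate=.25)
def go_behind():
    manip.command_gripper(0);manip.move_to(W(-.115,0,.15),T);log("behind")
    manip.servo_line(W(-.115,0,ZP),rate=.15);log("down")
def push(xc,rate=.08): manip.servo_line(W(xc-OFF,0,ZP),rate=rate);log("pushed")
def back(): manip.servo_line(W(-.115,0,ZP),rate=.2);manip.servo_line(W(-.115,0,.15),rate=.25);log("back")
E
python3 - <<'E'
from h import *
pick_place((.4782,.2165))
go_behind()
r=manip.camera("side");cv2.imwrite("pics/e1.png",cv2.resize(r["image"][100:320,200:440],(0,0),fx=2.5,fy=2.5)[:,:,::-1])
E
```

```text
above t=3.0 [0.478 0.217 0.16 ] F [ 0.4 -0.2 -0.3] w 0.070
grip t=4.2 [0.479 0.217 0.073] F [-0.1 -1.6  5.6] w 0.045
placed t=6.3 [0.492 0.054 0.073] F [-0.1 -0.4 -2.7] w 0.045
behind t=10.6 [0.433 0.048 0.15 ] F [-0.3 -0.2 -0.2] w 0.000
down t=11.6 [0.432 0.047 0.033] F [-0.7 -0.5  1.2] w -0.000
```

View pics/e1.png

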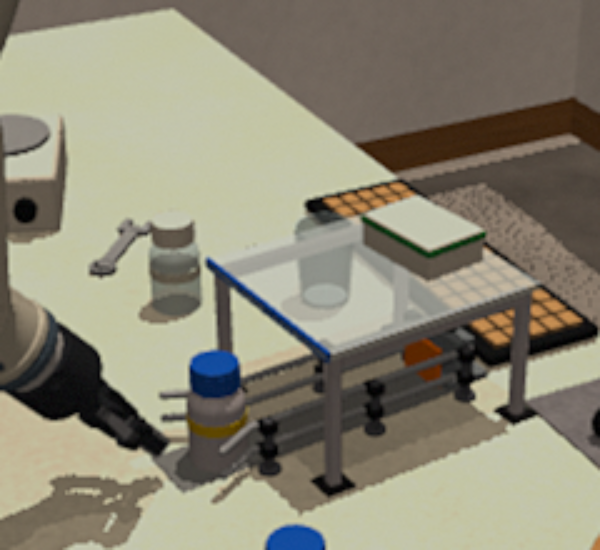

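The bottle stands upright in the mouth with its cap at about (213,375) in the crop. The leaning tool is behind it, clear of the rails. Push it in.

```bash
python3 - <<'E'
from h import *
for x in(-.07,-.03,.012): push(x,.06)
r=manip.camera("side");cv2.imwrite("pics/e2.png",cv2.resize(r["image"][100:320,200:440],(0,0),fx=2.5,fy=2.5)[:,:,::-1])
E
```

```text
pushed t=12.4 [0.469 0.051 0.033] F [0.4 0.3 0.5] w -0.000
pushed t=13.2 [0.508 0.056 0.033] F [-0.8  0.6  0.4] w 0.000
pushed t=14.0 [0.55  0.06  0.033] F [-0.2  0.2  0.4] w 0.000
```

View pics/e2.png

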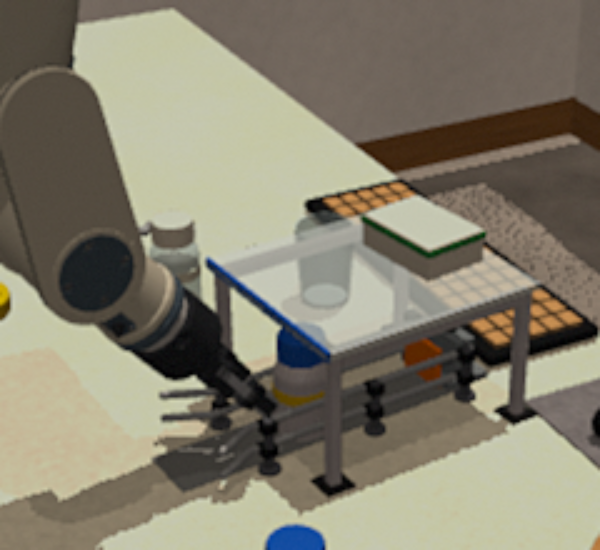

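The first bottle is upright under the riser, with its cap at about (300,347) in the crop. Next is the second bottle.

```bash
python3 - <<'E'
from h import *
back();pick_place((.4403,-.2181));go_behind()
for x in(-.07,-.03,.012): push(x,.06)
r=manip.camera("side");cv2.imwrite("pics/e3.png",cv2.resize(r["image"][100:320,200:440],(0,0),fx=2.5,fy=2.5)[:,:,::-1])
E
```

```text
back t=15.5 [0.433 0.048 0.151] F [-0.7 -0.1 -0.4] w -0.000
above t=18.7 [ 0.44  -0.218  0.16 ] F [ 0.5  0.  -0.1] w 0.070
grip t=19.9 [ 0.441 -0.218  0.073] F [-0.2 -0.1  6.9] w 0.045
placed t=22.5 [0.492 0.053 0.073] F [ 0.3  0.5 -1.8] w 0.045
behind t=26.8 [0.433 0.047 0.15 ] F [ 0.2  0.2 -0.2] w 0.000
down t=27.7 [0.432 0.047 0.033] F [ 0.9 -0.   0.1] w 0.000
pushed t=28.5 [0.468 0.051 0.033] F [0.3 0.5 0.7] w -0.000
pushed t=29.3 [0.509 0.056 0.033] F [ 0.1 -0.2  0.7] w -0.000
pushed t=30.1 [0.551 0.06  0.033] F [-0.1 -0.4  0.7] w -0.000
```

View pics/e3.png

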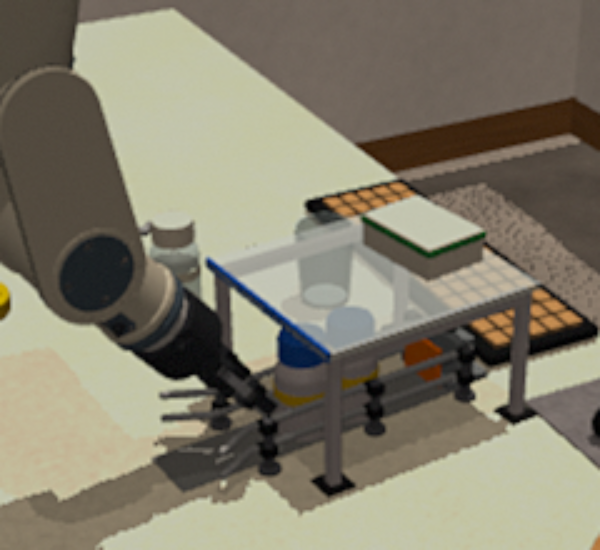

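Two bottles are in the lane, both upright. For the third I'll step slowly near the expected contact point and watch the force and the plate.

```bash
cat >> h.py <<'E'
ux=np.array([np.cos(L[2]),np.sin(L[2]),0])
def creep(x0,x1,st,lim):
    for x in np.arange(x0,x1+1e-6,st):
        manip.servo_line(W(x-OFF,0,ZP),rate=.02)
        f=[manip.read_contact_force()@ux for _ in range(8)]
        r=manip.camera("side");h=cv2.cvtColor(r["image"],cv2.COLOR_RGB2HSV);o=cv2.inRange(h,(3,150,60),(14,255,255))[225:262,350:390]
        P=np.argwhere(o);e=(r["image"][225:262,350:390,0]*(o>0)).sum()
        a=(manip.read_position()-W(0,0,0))@ux+OFF
        print("xc %.4f act %.4f F %.2f"%(x,a,np.mean(f)),"orange",len(P),np.round(P.mean(0)[::-1],2),P[:,1].min(),P[:,1].max(),"t %.1f"%manip.read_time(),flush=True)
        if np.mean(f)<-lim: break
E
python3 - <<'E'
from h import *
back();pick_place((.5693,-.3566));go_behind()
for x in(-.07,-.03,-.01): push(x,.05)
creep(-.006,.008,.002,3.5)
r=manip.camera("side");cv2.imwrite("pics/e4.png",cv2.resize(r["image"][180:305,255:420],(0,0),fx=4.8,fy=4.8)[:,:,::-1])
E
```

```text
back t=31.6 [0.433 0.048 0.151] F [ 0.5 -0.4 -0.3] w 0.000
above t=34.8 [ 0.569 -0.357  0.16 ] F [0.6 1.1 0.4] w 0.070
grip t=36.1 [ 0.57  -0.357  0.073] F [-0.4 -0.1  5.4] w 0.045
placed t=39.2 [0.492 0.054 0.073] F [-0.3  0.5 -2.3] w 0.045
behind t=43.5 [0.433 0.048 0.15 ] F [ 0.4  0.  -0.8] w 0.000
down t=44.4 [0.432 0.047 0.033] F [0.2 0.4 0.8] w 0.000
pushed t=45.3 [0.469 0.051 0.033] F [0.1 0.2 0.4] w 0.000
pushed t=46.2 [0.509 0.056 0.033] F [-0.4 -0.7 -1.1] w -0.000
pushed t=46.8 [0.529 0.058 0.033] F [0.  0.1 0.3] w -0.000
xc -0.0060 act -0.0066 F -3.63 orange 135 [19.64 17.53] 13 26 t 47.2
```

View pics/e4.png

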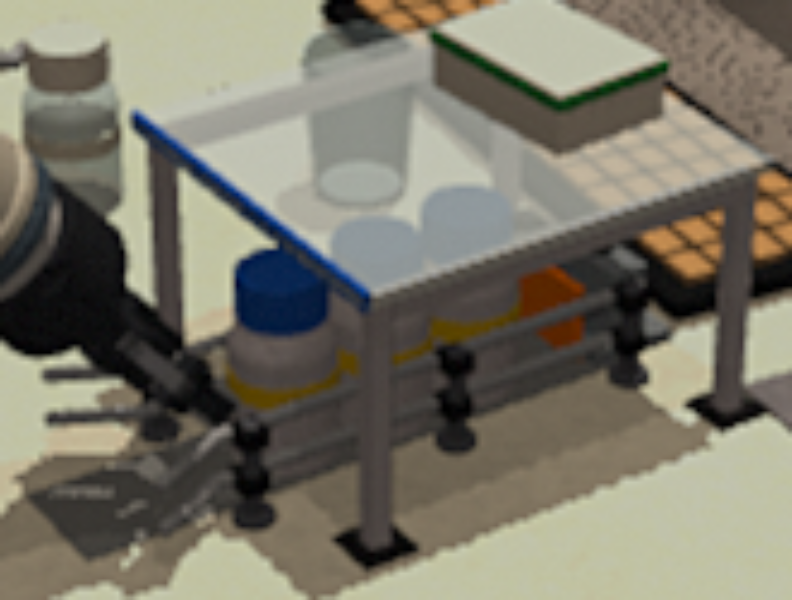

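All three are upright in a row. The 3.6 N is the row's sliding friction, and the plate at about (550,300) is still relaxed. Keep creeping.

```bash
python3 - <<'E'
from h import *
creep(-.004,.012,.002,6.5)
E
```

```text
xc -0.0040 act -0.0042 F -3.79 orange 125 [20.11 17.66] 14 26 t 47.5
xc -0.0020 act -0.0019 F -1.31 orange 120 [20.4  17.73] 15 26 t 47.9
xc 0.0000 act 0.0002 F -2.86 orange 114 [20.93 17.87] 16 39 t 48.1
xc 0.0020 act 0.0023 F -2.78 orange 109 [20.91 18.  ] 16 26 t 48.5
xc 0.0040 act 0.0042 F -2.55 orange 103 [21.15 18.12] 17 26 t 48.8
xc 0.0060 act 0.0062 F -2.22 orange 96 [21.48 18.29] 17 26 t 49.0
xc 0.0080 act 0.0081 F -3.43 orange 90 [21.7 18.4] 18 26 t 49.4
xc 0.0100 act 0.0101 F -2.43 orange 84 [22.13 18.37] 18 39 t 49.6
xc 0.0120 act 0.0121 F -1.59 orange 79 [22.19 18.47] 19 26 t 50.0
```

```bash
python3 - <<'E'
from h import *
creep(.013,.019,.001,5.2)
r=manip.camera("side");cv2.imwrite("pics/e5.png",cv2.resize(r["image"][180:305,255:420],(0,0),fx=4.8,fy=4.8)[:,:,::-1])
E
```

```text
xc 0.0130 act 0.0129 F -3.25 orange 76 [22.55 18.47] 19 38 t 50.2
xc 0.0140 act 0.0141 F -3.64 orange 69 [22.62 18.83] 20 26 t 50.5
xc 0.0150 act 0.0151 F -3.35 orange 67 [22.7  18.84] 20 26 t 50.9
xc 0.0160 act 0.0155 F -6.08 orange 66 [22.83 18.88] 20 26 t 51.1
```

View pics/e5.png

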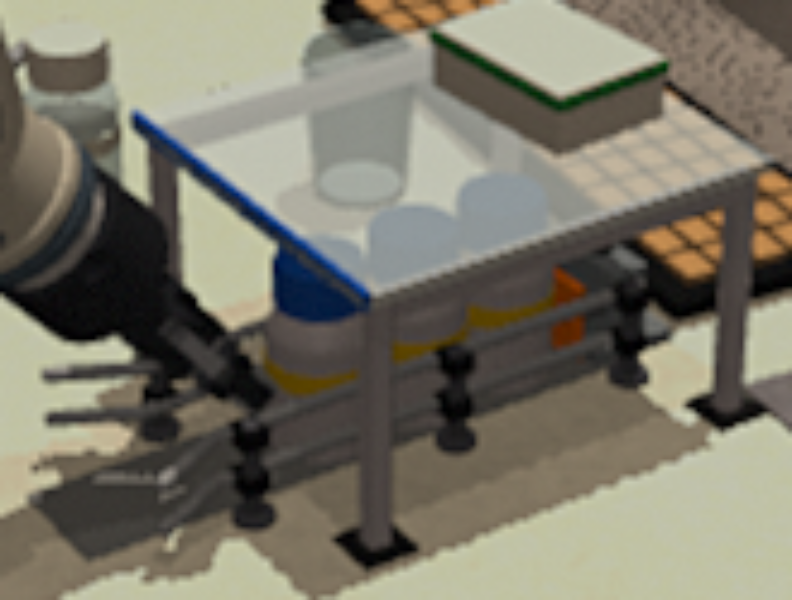

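The force jumped to 6 N at xc ≈ 0.0155, so the row has just met the plate, whose face is then at about 0.183, matching the image estimate. All three are upright. I'll press about 5 mm further.

```bash
python3 - <<'E'
from h import *
creep(.017,.0205,.001,10)
E
```

```text
xc 0.0170 act 0.0162 F -7.54 orange 68 [22.84 18.66] 20 26 t 51.5
xc 0.0180 act 0.0168 F -8.68 orange 64 [23.05 19.02] 20 26 t 51.8
xc 0.0190 act 0.0175 F -10.65 orange 61 [23.43 18.72] 21 27 t 52.1
```

```bash
python3 - <<'E'
from h import *
creep(.020,.021,.001,13)
manip.servo_line(W(-.02,0,ZP),rate=.05);back();manip.hold(.3)
r=manip.camera("side");cv2.imwrite("pics/e6.png",cv2.resize(r["image"][180:305,255:420],(0,0),fx=4.8,fy=4.8)[:,:,::-1])
h=cv2.cvtColor(r["image"],cv2.COLOR_RGB2HSV);o=cv2.inRange(h,(3,150,60),(14,255,255))[225:262,350:390];P=np.argwhere(o);print(len(P),P.mean(0),P[:,1].min(),P[:,1].max())
print(r["image"][240:250,370:380,0])
E
```

```text
xc 0.0200 act 0.0182 F -11.42 orange 71 [23.83 18.24] 21 39 t 52.4
xc 0.0210 act 0.0189 F -11.55 orange 70 [23.84 18.63] 21 27 t 52.7
back t=54.8 [0.433 0.048 0.151] F [ 0.1  0.2 -0.1] w 0.000
70 [18.62857143 23.84285714] 21 27
[[ 73  82  86  84  80  92 104  81  48  41]
 [ 77  82  87  88  87  80  83  76  62  62]
 [ 76  80  82  81  79  72  70  70  69  70]
 [ 72  74  76  71  71  67  66  62  62  55]
 [ 69  68  69  65  63  58  59  50  39  33]
 [ 68  65  60  53  56  56  71  61  31  30]
 [ 56  58  52  60  73  78  92  73  37  40]
 [ 54  69  76  81  87  90  96  70  37  40]
 [ 63  81  88  87  84  91  95  68  36  39]
 [ 65  81  86  84  85  89  95  70  42  51]]
```

View pics/e6.png

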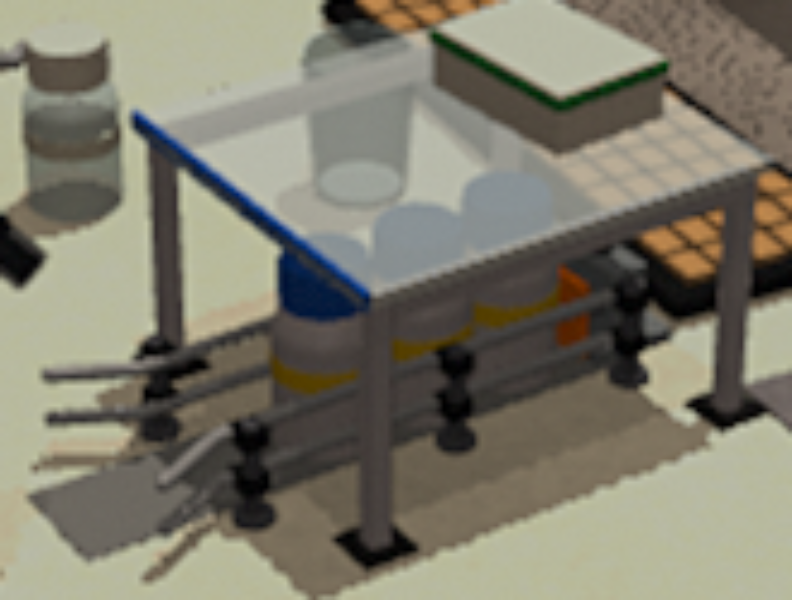

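After letting go, the plate edge stays where the push left it, about 1 px or 3 mm in from relaxed. The three bottles stand upright and tight, so I'm handing in.

```bash
python3 -c "
from rig import manip
print(manip.sign_off(),manip.read_time())"
```

```text
the job is handed in; nothing more can be done
the job is handed in; nothing more can be done
```

I handed the job in at about 55 s: the three blue-capped bottles stand upright in a tight row under the riser, holding the orange plate in by an estimated 3 mm; no verdict came back.

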